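# Offer up the gel viewer's cover to its hinge and hold it for the pin

## Task

The amber cover of the gel viewer has been washed and stands in the slotted drying rack with its hinge knuckles down: draw it up out of the rack by the rail on its top edge, then lower it, upright and gently, onto the back of the viewer so that its two knuckles drop into the gaps between the viewer's three and the holes of all five line up. The hinge pin is not in yet, so finish while still holding the cover there by its rail, lightly and quite still, with the knuckle holes in line for a colleague to push the pin through. Leave the two glass plates standing in the rack, and disturb nothing else on the bench.

Things in the scene. Friction and masses are not known exactly. Their poses are not given: they have to be found in the camera images.
- cover_grip (a point): centre of the black rail on the cover's top edge, where it is held: rail 130 mm long (y), 12 thick (x), 14 high, top 7 mm above this point, 166 mm above the bench in the rack. x across the cover's thickness, y along its width, z up to the rail. The cover looks the same from both faces and may go on either way round
- cover_mid (a point): centre of the cover's amber panel (160 mm wide along y, 6 thick along x, 125 high, a steel hinge leaf on its lower edge), 63.5 mm below cover_grip; same axes
- cover_pin_axis (a point): middle of the line through the holes of the cover's two knuckles, 146 mm below cover_grip; same axes, holes along y. Knuckles: steel tubes 18 mm across, 10 mm holes, 24 mm long, centred 25 mm either side of this point along y; the panel's lower edge is 20 mm above it. 20 mm above the bench in the rack
- cover: the whole cover, 0.2 to 0.3 kg; its origin is cover_pin_axis
- viewer_hinge (a point): middle of the line through the holes of the viewer's three knuckles, 74 mm above the bench; x level towards the viewer's back, y along the holes, z up. Tubes 18 mm across, 10 mm holes, 20 mm long, centred here and 50 mm either side: two 30 mm gaps. A cover knuckle let right down in its gap rests on a steel strip, its hole 1 mm low (still good); nothing stops it along x
- viewer: gel viewer, a low grey box fixed to the bench: 180 mm deep (x), 210 mm wide (y), 62 mm high, blue-lit window on top, knob and switch on its front (-x) face; origin at the centre of its underside; the hinge line is on top near its back edge, 76 mm along +x from the centre, 74 mm up
- rack: off-white slotted rack fixed to the bench, 156 mm (x) by 176 (y), 105 high; origin at its underside's centre. Slots at x = -50, 0, 50 mm in both end walls hold the side edges of 160 mm panels (width along the rack's y): 9 mm wide, open at the top, floor 40 mm up; end walls' inner faces at y = +-66 mm. The cover is in one slot, glass plates in the others
- plate_a: clear plain glass plate in a rack slot, 160 mm wide (y), 100 mm high, 5 mm thick (x), no rail or knuckles, its top 140 mm above the bench; origin at the middle of its lower edge. To be left there
- plate_b: the other glass plate, the same as plate_a. To be left there
- pin: steel hinge pin 6 mm thick and 122 mm long (along its x) with a bent end, lying in a small white tray (150 by 40 by 14 mm); origin at its middle on its underside. To be left there
- dishes: two stacked small culture dishes, 60 mm across, 30 mm high; origin at the centre of the underside. To be left alone
- burner: gas burner, not lit, 80 mm foot, 130 mm high; origin at the centre of the underside. To be left alone
- pipette: hand pipette lying on the bench, 240 mm long (along its x), 22 mm high; origin near its middle, on the bench. To be left alone
- tip_box: closed box of pipette tips, 124 by 84 mm, 64 mm high; origin at the centre of the underside. To be left alone
- tube_rack: rack of seven capped tubes, 92 by 172 mm, 116 mm high; origin at the centre of the underside. To be left alone

How it is judged:
By the outcome, as a careful person would: the job done as asked, in the order asked, and still so for the second after the job is handed in, while the arm keeps its last pose, push and grip.
It also fails if it takes over 45 s, if anything falls off the work surface, if the arm or the gripper's body presses on something with over 40 N, if the wrist force passes 120 N, or if a joint passes its speed limit or range.

## Robot

A 6-joint arm with a two-finger parallel gripper is mounted at the origin on the work surface. World frame = base frame: x ahead of the robot, y to its left, z up, the work surface at z = 0. Lengths are in m, angles in degrees, forces in N, time in s.
With the tool pointing down it reaches from about 0.225 to 0.725 m from the base axis. Payload 3.1 kg.
Tool frame: the origin (TCP) lies at the very end of the fingers, on their centre line; the grasp point (between the pads) lies 19 mm behind it; x points along the fingers, y is the direction in which the jaws open and shut, and the axes are right-handed (so a half turn about x gives the same grasp; the last joint's range is limited). The gripper opens to 85 mm and grips with 20 to 120 N. Pads are 22 mm wide; open, the fingers measure 114 mm over their backs; the gripper's body (76 mm by 85 mm) begins 54 mm behind the grasp point. The pads swing forward as they close: fully open they stand 13 mm farther back than shut.
Start: joints at [-77.682, 2.75, 5.684, 92.934, 0, 82.678], TCP at [0.176, -0.494, 0.231] pointing down, gripper open.
Joint ranges: [-166.93, 166.93], [-56.73, 111.36], [-69.38, 81.34], [-121.58, 131.49], [-85.45, 84.26], [-180, 180]. Speed limits (degrees/s): [159.86, 159.86, 180, 180, 180, 180].

## Interface

Orientations are given as [roll, pitch, yaw] about the fixed x, y, z axes, in that order (R = Rz(yaw) Ry(pitch) Rx(roll)).
In Python, from workcell import arm gives the robot as it stands. The module is installed in compiled form; this text tells all that it offers.
- The arm moves only by the shell command python3 -m handwheel 'ROWS' [OPENING] [FORCE]. ROWS is JSON, a list of rows, each an object of numbers: "dx", "dy", "dz": the shift along the tool's x, y, z in mm; "turn": the turn about the tool's x in degrees. A call has 1 to 10 rows; each row shifts and turns the commanded pose from where the row before left it, along the tool's axes as they then stand; what a row does not reach is not made up. A row lasts 1/10 s, in which the tool goes at most 50 mm and 8.59 degrees, less where a joint would pass 70% of its speed; a pose out of reach is approached as far as the arm can. A call with a gripper value outside its range is refused whole. OPENING is the gripper command: -1 is shut, 1 is fully open, values between are in proportion, set as the call begins (- or left out, the last holds). The fingers move at their own pace and stop on an object; FORCE is the grip in N (left out, the last holds). Time passes only in rows, so rows that do not move let the fingers close. It gives the time, the measured TCP pose, the force and the opening at its end, in the units of the state.
- arm.observe(): the state, without advancing time (a new reading comes with each control period).
- arm.read_camera(name): name is "side" or "top" or "wrist"; returns a dict with "color" (480x640x3 uint8, red, green, blue), "z_map" (480x640 float32, m along the optical axis (not along the pixel's ray), 0 where there is no reading), "camera_matrix" (3x3 intrinsics, pixels), "R" (3x3) and "t" (3): a world point X has camera coordinates R X + t. Camera axes: x right, y down, z forward; pixel columns grow to the right and rows downward; lengths in m; the calibration is good to about 2 mm. The wrist camera is an equidistant fisheye: a pixel r from the principal point sees the ray r / f radians off the axis. A picture is of the moment at which its call begins.
- arm.job_done(): hands the job in, once; it reports no verdict.
The state is a dict: "clock": time; "joint_pos": joint angles; "joint_velocities": joint speeds; "joint_efforts": joint torques, N m; "position": TCP position; "eef_rot": TCP orientation; "wrist_force": force on the tool from outside, world axes, zero at the start; "wrist_torque": the same for the moment, N m; "finger_gap": opening from 0.0 (shut) to 1.0 (fully open).
Only numpy, scipy, OpenCV 4.12 (cv2) and the standard library are available. Lean on these libraries where they do the work, as an engineer would, in place of code of your own. Each camera call takes 0.05 s, during which the arm holds its last target.

## Working session

There is one attempt and no reset: what is moved stays moved. The work goes in short steps, Python scripts to look and compute and a shell command to move; the robot and the scene stay as the last step left them, time stands still between calls to the robot, and variables do not carry over. Pictures are saved under pics/ and viewed, and the job is handed in when it is done.

```bash
mkdir -p pics; ls
python3 - <<'E'
from workcell import arm
import cv2,pickle
s=arm.observe(); print(s)
d={}
for n in ["side","top","wrist"]:
    c=arm.read_camera(n); d[n]=c
    cv2.imwrite(f"pics/{n}0.png",c["color"][:,:,::-1]); print(n,c["camera_matrix"],c["R"],c["t"])
pickle.dump(d,open("cam0.pkl","wb"))
E
```

```text
pics
{'clock': 0.0, 'joint_pos': array([-7.76815993e+01,  2.79384010e+00,  5.59056131e+00,  9.29326911e+01,
       -1.35813612e-03,  8.26778810e+01]), 'joint_velocities': array([ 0.10209642, -0.02787664, -0.04218359, -0.03946955, -0.03719423,
       -0.03952425]), 'joint_efforts': array([ 1.79262374e-04, -3.38781703e+01,  3.20015144e+01,  2.03770248e-02,
       -1.27277549e-04, -1.52748651e-06]), 'position': array([ 0.17631368, -0.49385885,  0.23009935]), 'eef_rot': array([-96.74983982,  89.86402334, 102.89068147]), 'wrist_force': array([-0.38044395, -0.30529656, -0.18032356]), 'wrist_torque': array([-0.02098295,  0.04996692,  0.00992691]), 'finger_gap': 1.0006549755545382}
side [[439.53343799   0.         323.56787078]
 [  0.         439.53343799 236.69986427]
 [  0.           0.           1.        ]] [[-0.79150076 -0.61078163 -0.02173349]
 [-0.34023582  0.46988855 -0.81452093]
 [ 0.50770673 -0.63729942 -0.57972693]] [0.48220282 0.29615306 0.82185032]
top [[455.55037126   0.         317.98033932]
 [  0.         455.55037126 229.45474607]
 [  0.           0.           1.        ]] [[-0.07506504 -0.99715599  0.00672153]
 [-0.9749168   0.07197122 -0.21061191]
 [ 0.20952917 -0.02236253 -0.97754665]] [0.05145163 0.63014521 1.05250282]
wrist [[371.64829954   0.         318.19368349]
 [  0.         371.64829954 243.70169166]
 [  0.           0.           1.        ]] [[ 0.33569874 -0.94196754 -0.00187129]
 [-0.9080108  -0.32412455  0.2654424 ]
 [-0.25064465 -0.08740953 -0.96412491]] [-0.5223835  -0.03507621  0.37746076]
```

View pics/side0.png

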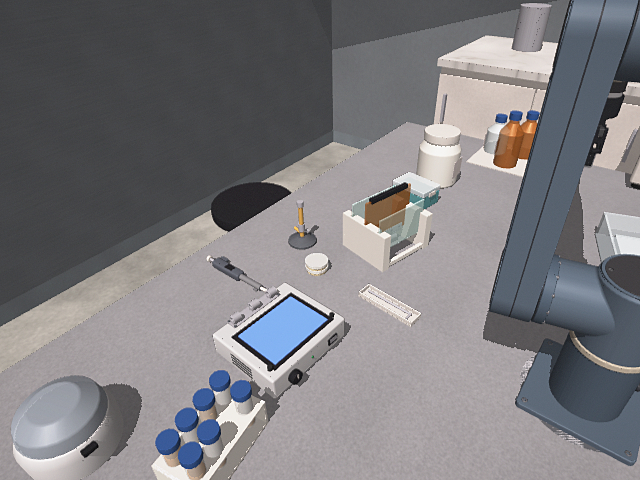

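View pics/top0.png

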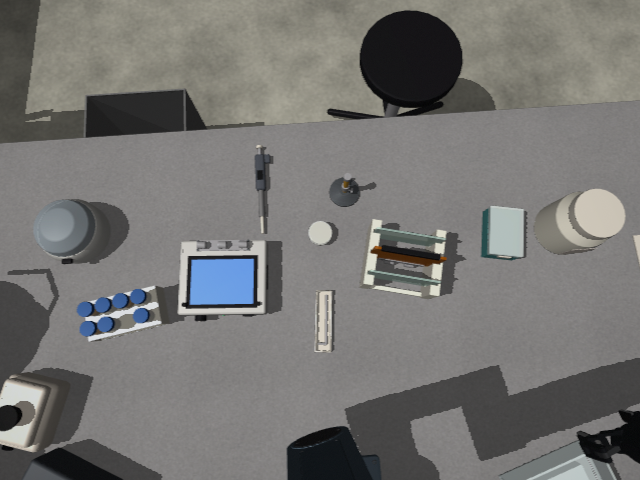

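View pics/wrist0.png

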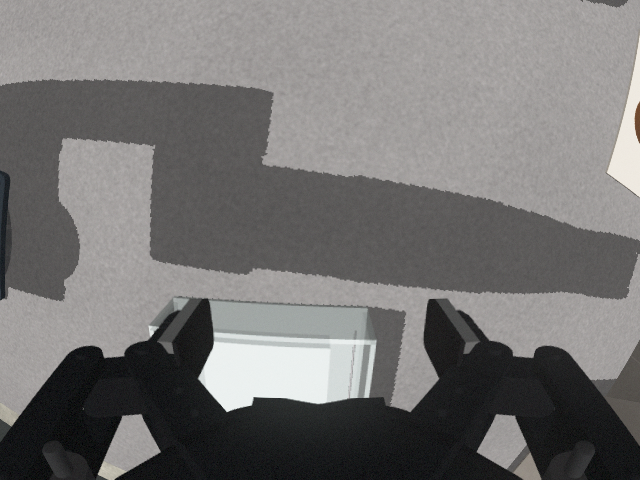

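```bash
cat > h.py <<'E'
import numpy as np,cv2,pickle
def C(c): return -c["R"].T@c["t"]
def ray(c,u,v,fish=False):
    K=c["camera_matrix"]; a=(u-K[0,2])/K[0,0]; b=(v-K[1,2])/K[1,1]
    if fish:
        r=np.hypot(a,b); d=np.array([a/r*np.sin(r),b/r*np.sin(r),np.cos(r)]) if r>1e-9 else np.array([0,0,1.])
    else: d=np.array([a,b,1.])
    return c["R"].T@d
def onz(c,u,v,z,fish=False):
    d=ray(c,u,v,fish); o=C(c); return o+d*(z-o[2])/d[2]
def proj(c,X,fish=False):
    p=c["R"]@np.asarray(X,float)+c["t"];K=c["camera_matrix"]
    if fish:
        th=np.arctan2(np.hypot(p[0],p[1]),p[2]);q=p[:2]/np.hypot(p[0],p[1])*th
    else: q=p[:2]/p[2]
    return q*K[0,0]+K[:2,2]
def pts(c,mask):
    v,u=np.nonzero(mask&(c["z_map"]>0));z=c["z_map"][v,u];K=c["camera_matrix"]
    P=np.c_[(u-K[0,2])/K[0,0]*z,(v-K[1,2])/K[1,1]*z,z]
    return (P-c["t"])@c["R"],u,v
def crop(c,u0,u1,v0,v1,k,name):
    cv2.imwrite(name,cv2.resize(c["color"][v0:v1,u0:u1,::-1],None,fx=k,fy=k,interpolation=cv2.INTER_CUBIC))
E
python3 - <<'E'
from h import *
d=pickle.load(open("cam0.pkl","rb"))
t=d["top"];s=d["side"]
print(C(t),C(s))
crop(t,355,455,215,300,8,"pics/t_rack.png");crop(t,170,275,230,325,6,"pics/t_view.png")
crop(s,335,440,170,270,6,"pics/s_rack.png");crop(s,205,350,280,390,5,"pics/s_view.png")
E
```

```text
[0.39767133 0.0294896  1.16124085] [0.06516684 0.67912642 0.72815158]
```

View pics/t_rack.png

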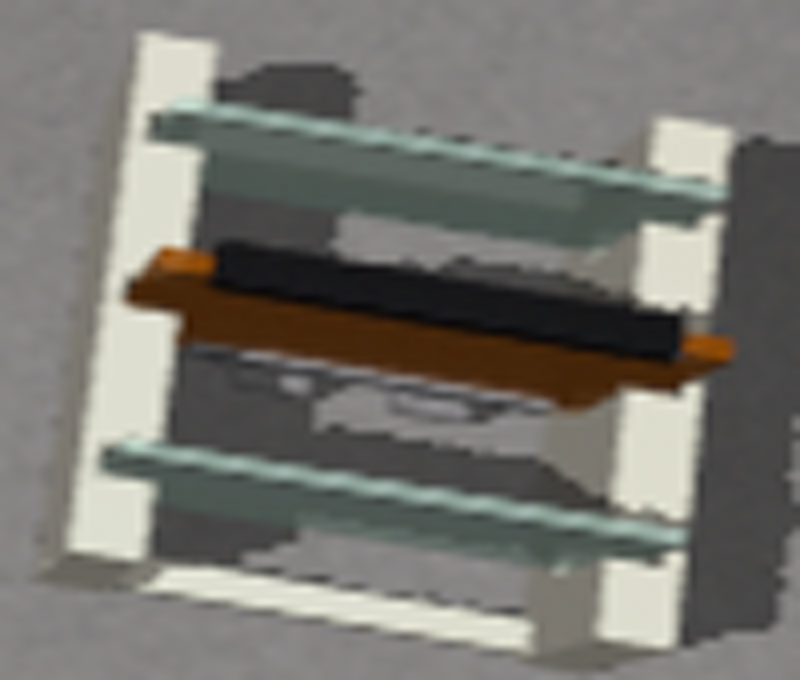

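View pics/t_view.png

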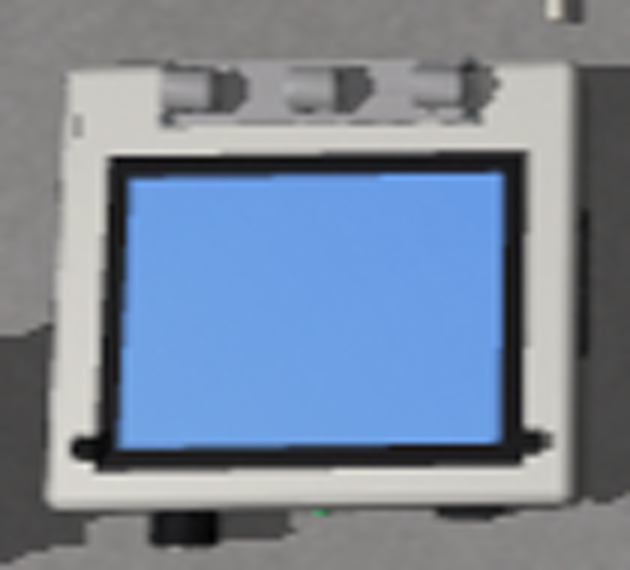

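View pics/s_rack.png

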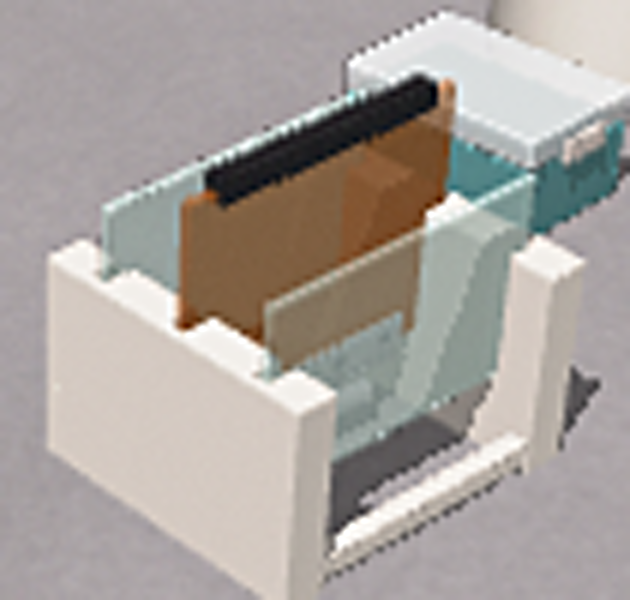

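View pics/s_view.png

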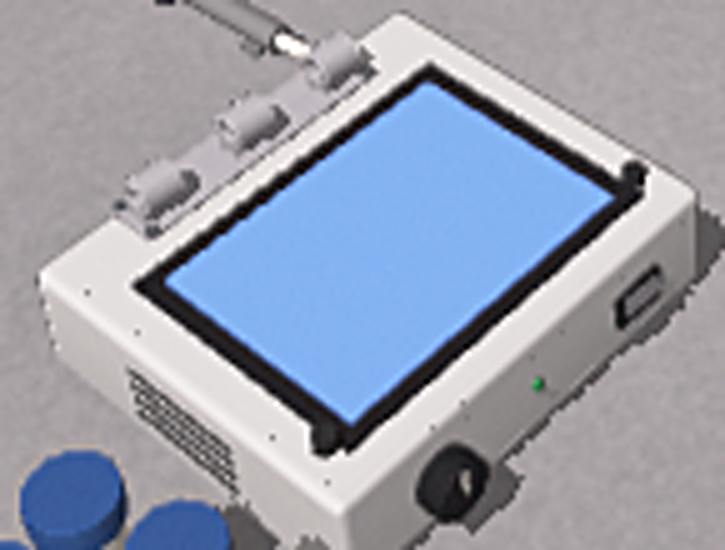

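```bash
cat > m.py <<'E'
from h import *
def rail(c,box):
    u0,u1,v0,v1=box
    m=np.zeros(c["z_map"].shape,bool); m[v0:v1,u0:u1]=c["color"][v0:v1,u0:u1].max(2)<55
    return m
def knuckles(c):pass
E
python3 - <<'E'
from m import *
d=pickle.load(open("cam0.pkl","rb"))
np.set_printoptions(precision=4,suppress=True)
for n,box in [("top",(378,445,240,265)),("side",(365,415,180,207))]:
    c=d[n]; m=rail(c,box).astype(np.uint8)
    nn,l,st,ce=cv2.connectedComponentsWithStats(m); k=1+st[1:,4].argmax(); m=l==k
    P,u,v=pts(c,m); print(n,st[k],P.min(0),P.max(0),np.median(P,0))
    Q=P[P[:,2]>0.168]
    (cx,cy),(w,h),a=cv2.minAreaRect((Q[:,:2]*1000).astype(np.float32)); print("rect mm",cx,cy,w,h,a,len(Q))
    V=np.linalg.svd(Q[:,:2]-Q[:,:2].mean(0))[2][0]; print("yaw of y axis",np.degrees(np.arctan2(V[1],V[0])))
    print(cv2.minAreaRect(np.c_[u,v].astype(np.float32)))
# viewer window
for n in ["top","side"]:
    c=d[n];im=c["color"].astype(int); m=((im[:,:,2]>200)&(im[:,:,0]<170)&(im[:,:,2]-im[:,:,0]>70)).astype(np.uint8)
    nn,l,st,ce=cv2.connectedComponentsWithStats(m); k=1+st[1:,4].argmax(); m=l==k
    P,u,v=pts(c,m);print(n,"window",st[k],np.median(P,0))
    W=np.array([onz(c,a,b,0.0625)[:2] for a,b in zip(u,v)])
    print(" rays",cv2.minAreaRect((W*1000).astype(np.float32)),"depth",cv2.minAreaRect((P[:,:2]*1000).astype(np.float32)))
    # knuckle points z>0.072 near
    allm=np.ones(c["z_map"].shape,bool)
    P,u,v=pts(c,allm); cx=W.mean(0)
    s=(abs(P[:,0]-cx[0]-.076)<.03)&(abs(P[:,1]-cx[1])<.09)&(P[:,2]>0.0745)&(P[:,2]<.1)
    mm=np.zeros(c["z_map"].shape,np.uint8);mm[v[s],u[s]]=1
    nn,l,st,ce=cv2.connectedComponentsWithStats(mm)
    for k in range(1,nn):
        if st[k,4]>5:
            q=P[l[v,u]==k]; print(" kn",st[k],ce[k],q.min(0),q.max(0),q.mean(0), onz(c,*ce[k],.081))
E
```

```text
top [381 245  59  16 397] [ 0.5235 -0.2639 -0.001 ] [ 0.5927 -0.1279  0.1789] [ 0.5434 -0.1926  0.1741]
rect mm 544.0576782226562 -191.67935180664062 129.2373046875 12.586134910583496 76.45243835449219 336
yaw of y axis 76.35568988051519
((410.27032470703125, 252.37838745117188), (58.85483932495117, 6.904757499694824), 9.462322235107422)
side [369 183  39  21 238] [ 0.5215 -0.2544  0.1537] [ 0.5621 -0.1252  0.1749] [ 0.5395 -0.1822  0.1693]
rect mm 539.9662475585938 -187.35986328125 127.66661834716797 13.073266983032227 75.26128387451172 138
yaw of y axis 75.91565852207337
((388.4452209472656, 192.97943115234375), (6.289804458618164, 41.21477127075195), 65.55604553222656)
top window [ 191  259   62   45 2725] [0.5223 0.2438 0.0644]
 rays ((523.6876831054688, 244.80703735351562), (147.21475219726562, 106.29830169677734), 86.44798278808594) depth ((523.4851684570312, 244.7364044189453), (148.3239288330078, 107.12273406982422), 86.7528076171875)
 kn [196 241  10   8  66] [200.3485 244.2273] [0.6051 0.2796 0.0752] [0.6234 0.3002 0.0881] [0.6137 0.2895 0.0815] [0.6138 0.2896 0.081 ]
 kn [
[... 261 characters left out ...]
4 0.081 ]
side window [ 238  297   89   67 2939] [0.5187 0.252  0.0629]
 rays ((521.3527221679688, 246.3770751953125), (149.86668395996094, 107.86890411376953), 86.63640594482422) depth ((521.3847045898438, 246.5384521484375), (152.56475830078125, 109.7341537475586), 86.70973205566406)
 kn [266 286  11   9  58] [271.069  290.0517] [0.5967 0.1797 0.0745] [0.6129 0.2024 0.0841] [0.6031 0.1926 0.0798] [0.6022 0.1935 0.081 ]
 kn [248 298  12  10  68] [253.8235 302.4265] [0.5987 0.2303 0.0745] [0.6163 0.2521 0.0843] [0.6062 0.2424 0.0797] [0.6051 0.2433 0.081 ]
 kn [229 311  13  11  77] [235.4545 315.7792] [0.6021 0.2811 0.0745] [0.6211 0.3028 0.0834] [0.6087 0.2926 0.0798] [0.6077 0.2934 0.081 ]
```

```bash
cat > go.py <<'E'
import numpy as np
from scipy.spatial.transform import Rotation as Ro
from workcell import arm
np.set_printoptions(precision=4,suppress=True)
def st():
    s=arm.observe(); R=Ro.from_euler("xyz",s["eef_rot"],degrees=True).as_matrix(); return s,R
def to(p,yaw):
    """tool-axis shift (mm) at present orientation and turn for tool y at world angle yaw (mod 180)"""
    s,R=st(); d=R.T@(np.array(p)-s["position"])*1000
    cur=np.degrees(np.arctan2(R[1,1],R[0,1])); dy=(yaw-cur+90)%180-90
    print("clock",s["clock"],"pos",s["position"],"x-axis",R[:,0],"tool-y angle",cur,"j6",s["joint_pos"][5])
    print("shift mm (present axes)",d,"world yaw change",dy,"-> turn",-dy, "F",s["wrist_force"],"gap",s["finger_gap"])
E
python3 -c "
from go import *
to([.542,-.1895,.26],-13.8)"
```

```text
clock 0.15 pos [ 0.1763 -0.494   0.2303] x-axis [-0.0004  0.0018 -1.    ] tool-y angle -70.3602119923437 j6 82.6783137303555
shift mm (present axes) [ -29.241  -163.9334 -446.7298] world yaw change 56.56021199234368 -> turn -56.56021199234368 F [ 0.9658  0.0103 -0.5547] gap 1.003069821127581
```

```bash
python3 -m handwheel '[{"dx":-6,"dy":-8,"dz":-22},{"dx":-6,"dy":-16,"dz":-44},{"dx":-6,"dy":-17,"dz":-45},{"dx":-6,"dy":-17,"dz":-45},{"dx":-5,"dy":-17,"dz":-45},{"dy":-17,"dz":-45},{"dy":-17,"dz":-45},{"dy":-17,"dz":-45},{"dy":-17,"dz":-45},{"dy":-17,"dz":-45}]' 0.0
python3 -m handwheel '[{"dy":-6,"dz":-21},{"turn":-8},{"turn":-8},{"turn":-8},{"turn":-8},{"turn":-8},{"turn":-8},{"turn":-8},{"turn":-0.5},{}]'
python3 -c "
from go import *
to([.542,-.1895,.26],-13.8)
import cv2,pickle
c=arm.read_camera('wrist');pickle.dump(c,open('w1.pkl','wb'));cv2.imwrite('pics/w1.png',c['color'][:,:,::-1])"
```

```text
clock 0.15 pos [ 0.1763 -0.494   0.2303] x-axis [-0.0004  0.0018 -1.    ] tool-y angle -70.3602119923437 j6 82.6783137303555
shift mm (present axes) [ -29.241  -163.9334 -446.7298] world yaw change 56.56021199234368 -> turn -56.56021199234368 F [ 0.9658  0.0103 -0.5547] gap 1.003069821127581$[0]: bad value
$[0]: bad value
```

View pics/w1.png

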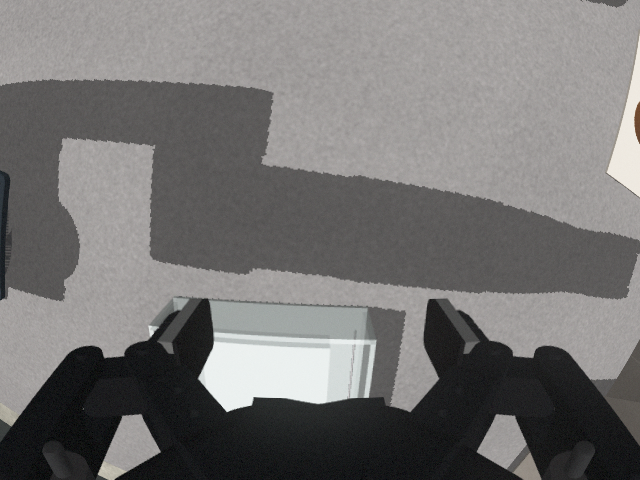

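```bash
python3 -m handwheel '[{"dx":-6,"dy":-8,"dz":-22,"turn":0}]' 0.0
```

```text
clock: 0.3
position: [0.193, -0.4799, 0.2356]
eef_rot: [-71.3, 89.8, 128.1]
wrist_force: [-0.2, -0.3, -0.8]
finger_gap: 0.86
```

```bash
python3 -m handwheel '[{"dx":-6,"dy":-16,"dz":-44,"turn":0},{"dx":-6,"dy":-17,"dz":-45,"turn":0},{"dx":-6,"dy":-17,"dz":-45,"turn":0},{"dx":-5,"dy":-17,"dz":-45,"turn":0},{"dx":0,"dy":-17,"dz":-45,"turn":0},{"dx":0,"dy":-17,"dz":-45,"turn":0},{"dx":0,"dy":-17,"dz":-45,"turn":0},{"dx":0,"dy":-17,"dz":-45,"turn":0},{"dx":0,"dy":-17,"dz":-45,"turn":0},{"dx":0,"dy":-6,"dz":-21,"turn":0}]'
python3 -m handwheel '[{"dx":0,"dy":0,"dz":0,"turn":-8},{"dx":0,"dy":0,"dz":0,"turn":-8},{"dx":0,"dy":0,"dz":0,"turn":-8},{"dx":0,"dy":0,"dz":0,"turn":-8},{"dx":0,"dy":0,"dz":0,"turn":-8},{"dx":0,"dy":0,"dz":0,"turn":-8},{"dx":0,"dy":0,"dz":0,"turn":-8},{"dx":0,"dy":0,"dz":0,"turn":-0.5},{"dx":0,"dy":0,"dz":0,"turn":0}]'
python3 -c "
from go import *
to([.542,-.1895,.26],-13.8)
import cv2,pickle
c=arm.read_camera('wrist');pickle.dump(c,open('w1.pkl','wb'));cv2.imwrite('pics/w2.png',c['color'][:,:,::-1])"
```

```text
clock: 1.3
position: [0.5439, -0.1845, 0.2596]
eef_rot: [-111.8, 89.9, 88.0]
wrist_force: [-0.3, -0.8, -0.3]
finger_gap: 0.501
clock: 2.2
position: [0.5416, -0.1879, 0.2601]
eef_rot: [-99.9, 90.0, 156.1]
wrist_force: [-0.7, -0.7, 0.7]
finger_gap: 0.5
clock 2.2 pos [ 0.5416 -0.1879  0.2601] x-axis [-0.0004  0.0002 -1.    ] tool-y angle -14.011183454695777 j6 78.1797912759762
shift mm (present axes) [0.0749 0.8134 1.4965] world yaw change 0.21118345469577093 -> turn -0.21118345469577093 F [-0.6903 -0.6566  0.6975] gap 0.5002872907300813
```

View pics/w2.png

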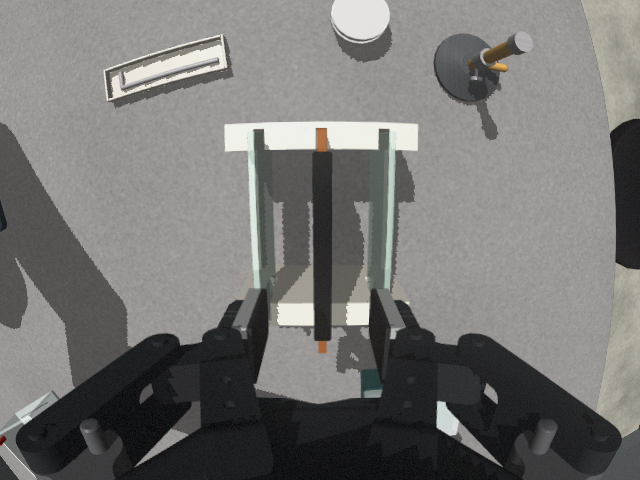

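```bash
python3 -c "
from go import *
from h import *
c=pickle.load(open('w1.pkl','rb'))
m=(c['color'].max(2)<45)
for r in [165,200,240,280,320,335]:
    x=np.nonzero(m[r,300:345])[0]+300; print(r,x.min(),x.max())
for col in [318,322,326]:
    x=np.nonzero(m[140:350,col])[0]+140; print(col,x.min(),x.max())
a=onz(c,322,151.5,.173,True);b=onz(c,322.5,341,.173,True);print(a,b,np.linalg.norm(a-b),(a+b)/2,np.degrees(np.arctan2(*(a-b)[1::-1])))
s,R=st()
print(R.T@((a+b)/2-s['position'])*1000)
print(proj(c,s['position'],True))
"
```

```text
Traceback (most recent call last):
ValueError: zero-size array to reduction operation minimum which has no identity
```

```bash
python3 -c "
from go import *
from h import *
c=pickle.load(open('w1.pkl','rb'))
print(c['color'][165,308:336:3], c['color'][240,308:336:3].max(1))
m=(c['color'].max(2)<70)
E=[]
for r in [165,200,240,280,320,335]:
    x=np.nonzero(m[r,300:345])[0]+300
    if len(x): print(r,x.min(),x.max())
for col in [318,322,326]:
    x=np.nonzero(m[140:350,col])[0]+140; print(col,x.min(),x.max())
a=onz(c,322,151.5,.173,True);b=onz(c,322.5,341,.173,True);print(a,b,np.linalg.norm(a-b),(a+b)/2,np.degrees(np.arctan2(*(a-b)[1::-1])))
s,R=st()
print(R.T@((a+b)/2-s['position'])*1000)
print(proj(c,s['position'],True))
"
```

```text
[[96 94 92]
 [92 88 88]
 [51 48 49]
 [46 45 43]
 [47 47 48]
 [48 47 48]
 [49 50 49]
 [47 46 48]
 [75 76 73]
 [92 89 87]] [ 94 151  38  43  39  35  36  41  91  88]
165 312 331
200 313 331
240 313 331
280 314 331
320 315 330
335 315 330
318 152 340
322 152 340
326 152 340
[ 0.5573 -0.1267  0.173 ] [ 0.5266 -0.2526  0.173 ] 0.12965277381267945 [ 0.542  -0.1897  0.173 ] 76.28263701995022
[87.0969  0.8618  1.6863]
[322.3934 309.5702]
```

```bash
python3 -m handwheel '[{"dx":10,"dy":0.8,"dz":1.6,"turn":-0.3},{"dx":20,"dy":0,"dz":0,"turn":0},{"dx":25,"dy":0,"dz":0,"turn":0},{"dx":25,"dy":0,"dz":0,"turn":0},{"dx":16,"dy":0,"dz":0,"turn":0},{"dx":10,"dy":0,"dz":0,"turn":0},{"dx":5,"dy":0,"dz":0,"turn":0},{"dx":0,"dy":0,"dz":0,"turn":0},{"dx":0,"dy":0,"dz":0,"turn":0}]'
python3 -c "
from go import *
to([.542,-.1897,.149],-13.7)
import cv2,pickle
c=arm.read_camera('wrist');pickle.dump(c,open('w1.pkl','wb'));cv2.imwrite('pics/w3.png',c['color'][:,:,::-1])"
```

```text
clock: 3.15
position: [0.5426, -0.1899, 0.1503]
eef_rot: [78.0, 89.9, -25.5]
wrist_force: [0.1, -0.2, 0.1]
finger_gap: 0.501
clock 3.15 pos [ 0.5426 -0.1899  0.1503] x-axis [ 0.0015 -0.0007 -1.    ] tool-y angle -13.568046536406854 j6 77.59673718155848
shift mm (present axes) [ 1.2809 -0.5942 -0.035 ] world yaw change -0.13195346359314897 -> turn 0.13195346359314897 F [ 0.0619 -0.2116  0.0503] gap 0.5013116930433404
```

View pics/w3.png

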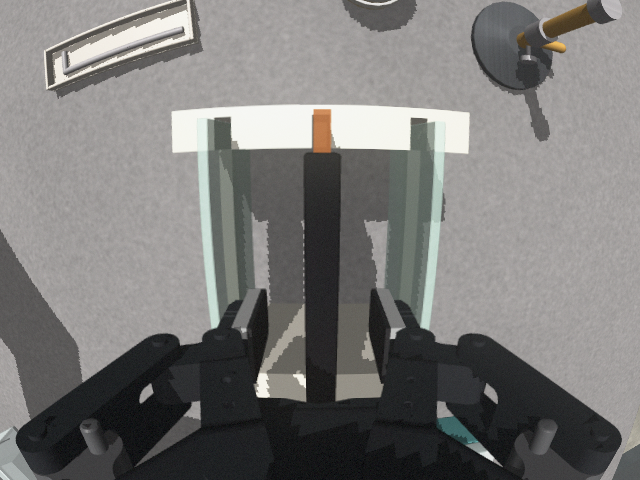

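```bash
python3 -m handwheel '[{"dx":1,"dy":-0.5,"dz":0,"turn":0},{"dx":0,"dy":0,"dz":0,"turn":0},{"dx":0,"dy":0,"dz":0,"turn":0},{"dx":0,"dy":0,"dz":0,"turn":0},{"dx":0,"dy":0,"dz":0,"turn":0},{"dx":0,"dy":0,"dz":0,"turn":0},{"dx":0,"dy":0,"dz":0,"turn":0},{"dx":0,"dy":0,"dz":0,"turn":0}]' -1 35
python3 -c "
from go import *
to([.542,-.1897,.149],-13.7);print(st()[0]['wrist_torque'])"
```

```text
clock: 4.0
position: [0.542, -0.1897, 0.1491]
eef_rot: [77.7, 89.9, -25.8]
wrist_force: [0.1, -0.4, 5.2]
finger_gap: 0.129
clock 4.0 pos [ 0.542  -0.1897  0.1491] x-axis [ 0.0014 -0.0007 -1.    ] tool-y angle -13.561381743933875 j6 77.57937830168102
shift mm (present axes) [ 0.1242 -0.005  -0.0172] world yaw change -0.138618256066124 -> turn 0.138618256066124 F [ 0.1169 -0.4261  5.1576] gap 0.12909275505493606
[ 0.0223 -0.0743  0.057 ]
```

```bash
python3 -m handwheel '[{"dx":-2,"dy":0,"dz":0,"turn":0},{"dx":-4,"dy":0,"dz":0,"turn":0},{"dx":-8,"dy":0,"dz":0,"turn":0},{"dx":-10,"dy":0,"dz":0,"turn":0},{"dx":-12,"dy":0,"dz":0,"turn":0},{"dx":-4,"dy":0,"dz":0,"turn":0},{"dx":0,"dy":0,"dz":0,"turn":0},{"dx":0,"dy":0,"dz":0,"turn":0}]'
python3 -c "
from go import *
to([.542,-.1897,.149],-13.7);print(st()[0]['wrist_torque'])
import cv2,pickle
from h import crop
c=arm.read_camera('side');crop(c,300,460,120,280,3.5,'pics/s4.png')"
```

```text
clock: 4.8
position: [0.5414, -0.1894, 0.1886]
eef_rot: [-75.5, 90.0, -179.0]
wrist_force: [0.1, -0.4, -2.1]
finger_gap: 0.133
clock 4.8 pos [ 0.5414 -0.1894  0.1886] x-axis [-0.0002 -0.     -1.    ] tool-y angle -13.559074703001446 j6 77.57778597269457
shift mm (present axes) [39.5883  0.678   0.1131] world yaw change -0.14092529699854595 -> turn 0.14092529699854595 F [ 0.1044 -0.4167 -2.0931] gap 0.1327245233066531
[-0.0731 -0.2377 -0.0644]
```

View pics/s4.png

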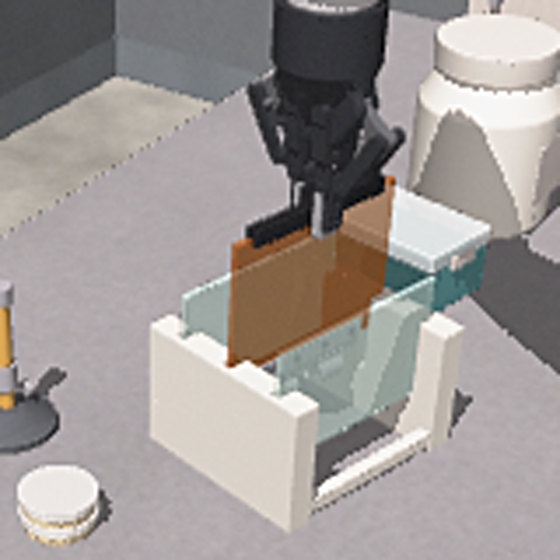

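```bash
python3 -m handwheel '[{"dx":-5,"dy":0,"dz":0,"turn":0},{"dx":-10,"dy":0,"dz":0,"turn":0},{"dx":-15,"dy":0,"dz":0,"turn":0},{"dx":-18,"dy":0,"dz":0,"turn":0},{"dx":-20,"dy":0,"dz":0,"turn":0},{"dx":-20,"dy":0,"dz":0,"turn":0},{"dx":-15,"dy":0,"dz":0,"turn":0},{"dx":-10,"dy":0,"dz":0,"turn":0},{"dx":-4,"dy":0,"dz":0,"turn":0},{"dx":0,"dy":0,"dz":0,"turn":0}]'
python3 -c "
from go import *
# hinge mean of two cameras
to([.6095,.2413,.304],-3.6)
from h import *
for n in ['side','top','wrist']:
    c=arm.read_camera(n);cv2.imwrite('pics/%s5.png'%n,c['color'][:,:,::-1])"
```

```text
clock: 5.85
position: [0.5416, -0.1896, 0.3058]
eef_rot: [66.0, 90.0, -37.6]
wrist_force: [-0.1, -0.3, -2.2]
finger_gap: 0.135
clock 5.85 pos [ 0.5416 -0.1896  0.3058] x-axis [ 0.0004 -0.0003 -1.    ] tool-y angle -13.55612958777161 j6 77.5747612002921
shift mm (present axes) [   1.7032  -35.015  -434.7759] world yaw change 9.956129587771613 -> turn -9.956129587771613 F [-0.0836 -0.2591 -2.2326] gap 0.13508166473854846
```

View pics/side5.png

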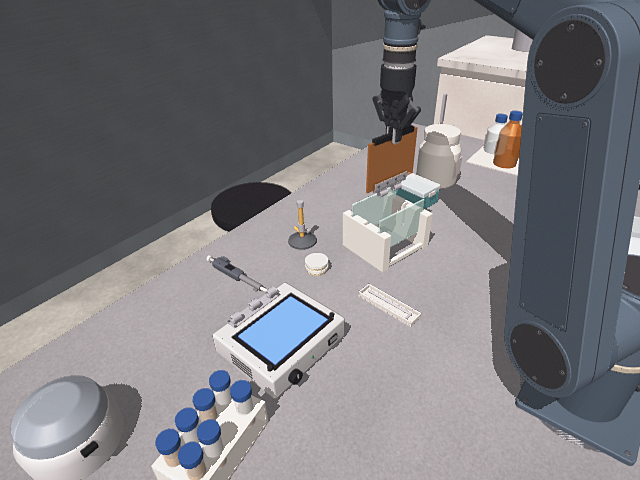

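View pics/top5.png

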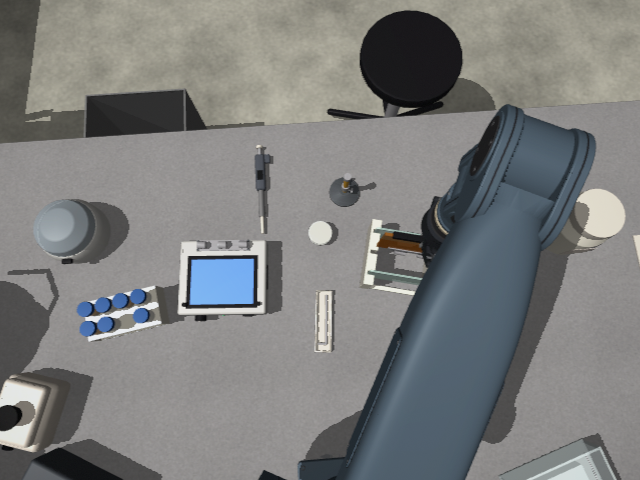

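View pics/wrist5.png

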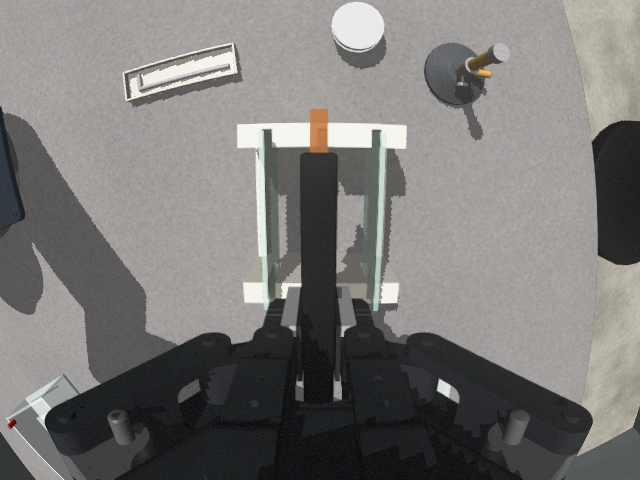

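```bash
python3 -m handwheel '[{"dx":0,"dy":-1,"dz":-10,"turn":0},{"dx":0,"dy":-2,"dz":-20,"turn":0},{"dx":0,"dy":-2.5,"dz":-30,"turn":0},{"dx":0,"dy":-2.5,"dz":-30,"turn":0},{"dx":0,"dy":-2.5,"dz":-30,"turn":0},{"dx":0,"dy":-2.5,"dz":-30,"turn":0},{"dx":0,"dy":-2.5,"dz":-30,"turn":0},{"dx":0,"dy":-2.5,"dz":-30,"turn":0},{"dx":0,"dy":-2.5,"dz":-30,"turn":0},{"dx":0,"dy":-2.5,"dz":-30,"turn":0}]'
python3 -m handwheel '[{"dx":0,"dy":-2.5,"dz":-30,"turn":0},{"dx":0,"dy":-2.5,"dz":-30,"turn":0},{"dx":0,"dy":-2,"dz":-30,"turn":0},{"dx":0,"dy":-2,"dz":-25,"turn":0},{"dx":0,"dy":-1,"dz":-20,"turn":0},{"dx":0,"dy":-1,"dz":-15,"turn":0},{"dx":0,"dy":-1,"dz":-10,"turn":0},{"dx":0,"dy":0,"dz":-5,"turn":0},{"dx":0,"dy":0,"dz":0,"turn":-5},{"dx":0,"dy":0,"dz":0,"turn":-5}]'
python3 -m handwheel '[{"dx":0,"dy":0,"dz":0,"turn":0},{"dx":0,"dy":0,"dz":0,"turn":0},{"dx":0,"dy":0,"dz":0,"turn":0}]'
python3 -c "
from go import *
to([.6095,.2413,.304],-3.6)
from h import *
d={}
for n in ['side','top','wrist']:
    c=d[n]=arm.read_camera(n);cv2.imwrite('pics/%s6.png'%n,c['color'][:,:,::-1])
d['s']=st();pickle.dump(d,open('cam6.pkl','wb'))"
```

```text
clock: 7.0
position: [0.582, 0.0804, 0.3047]
eef_rot: [-94.8, 89.9, 161.7]
wrist_force: [-0.1, -0.5, -2.4]
finger_gap: 0.128
clock: 8.0
position: [0.6094, 0.2414, 0.3051]
eef_rot: [-41.7, 90.0, -135.1]
wrist_force: [-0.8, -1.1, -2.0]
finger_gap: 0.13
clock: 8.3
position: [0.6095, 0.2412, 0.3054]
eef_rot: [2.5, 90.0, -91.2]
wrist_force: [-0.5, 0.7, -2.3]
finger_gap: 0.13
clock 8.3 pos [0.6095 0.2412 0.3054] x-axis [-0. -0. -1.] tool-y angle -3.6585154520779812 j6 109.39585815408579
shift mm (present axes) [ 1.4019 -0.0094 -0.0563] world yaw change 0.05851545207798381 -> turn -0.05851545207798381 F [-0.461   0.7252 -2.2937] gap 0.13046958867605526
```

View pics/side6.png

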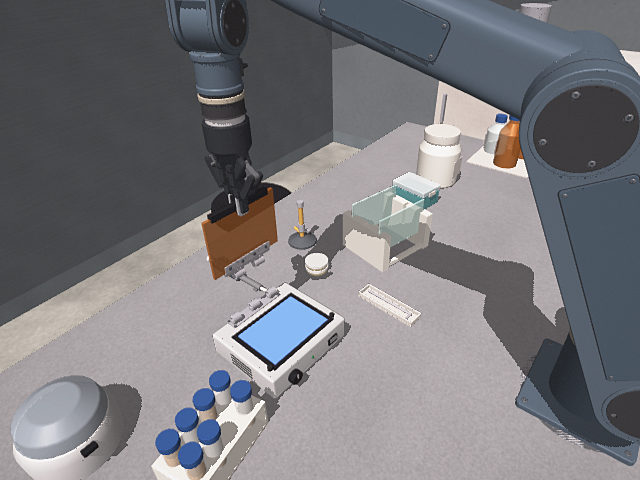

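View pics/top6.png

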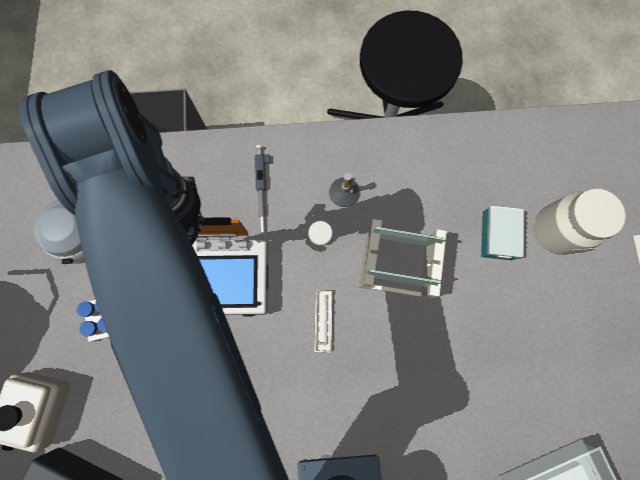

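View pics/wrist6.png

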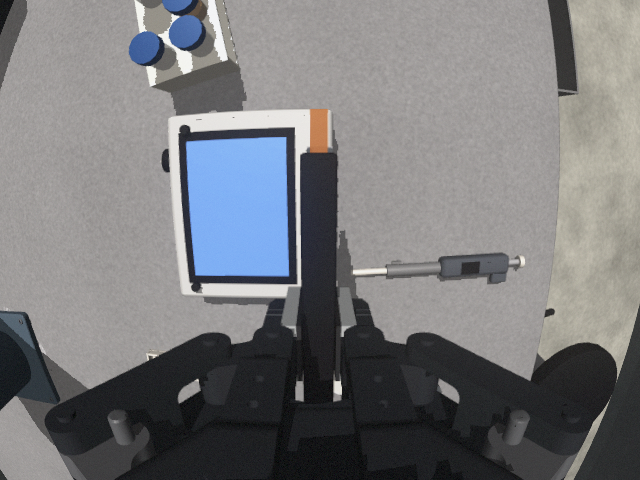

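Run:
```python
from h import *
d=pickle.load(open("cam6.pkl","rb")); np.set_printoptions(precision=4,suppress=True)
c=d["wrist"];im=c["color"].astype(int); m=((im[:,:,2]>200)&(im[:,:,0]<170)&(im[:,:,2]-im[:,:,0]>70)).astype(np.uint8)
nn,l,st,ce=cv2.connectedComponentsWithStats(m); k=1+st[1:,4].argmax()
v,u=np.nonzero(l==k); W=np.array([onz(c,a,b,.0625,True)[:2] for a,b in zip(u,v)])
print("wrist window",cv2.minAreaRect((W*1000).astype(np.float32)))
s=d["side"]; crop(s,190,300,180,340,5,"pics/s6z.png")
P,u,v=pts(s,np.ones(s["z_map"].shape,bool))
col=s["color"][v,u].astype(int)
amb=(u>195)&(u<285)&(v>180)&(v<285)&(col[:,0]-col[:,2]>60)
Q=P[amb]; print("amber",amb.sum(),Q.min(0),Q.max(0),Q.mean(0))
# plane fit
n=np.linalg.svd(Q-Q.mean(0),full_matrices=False)[2][2]; n*=np.sign(n[0]); print("normal",n,"yaw",np.degrees(np.arctan2(n[1],n[0])),"lean",np.degrees(np.arcsin(n[2])))
m=np.zeros(s["z_map"].shape,np.uint8);m[v[amb],u[amb]]=1
cn=max(cv2.findContours(m,0,2)[0],key=cv2.contourArea)
hull=cv2.convexHull(cn); ap=cv2.approxPolyDP(hull,4,True); print(ap[:,0])
```

```text
wrist window ((520.815185546875, 247.57464599609375), (150.1782989501953, 108.28465270996094), 86.66790008544922)
amber 3355 [ 0.5985 -0.6698 -0.7488] [2.0611 0.3221 0.3218] [0.6073 0.248  0.2607]
normal [0.7802 0.058  0.6228] yaw 4.251880951145019 lean 38.51909229594362
[[270 187]
 [277 240]
 [214 279]
 [201 222]]
```

View pics/s6z.png

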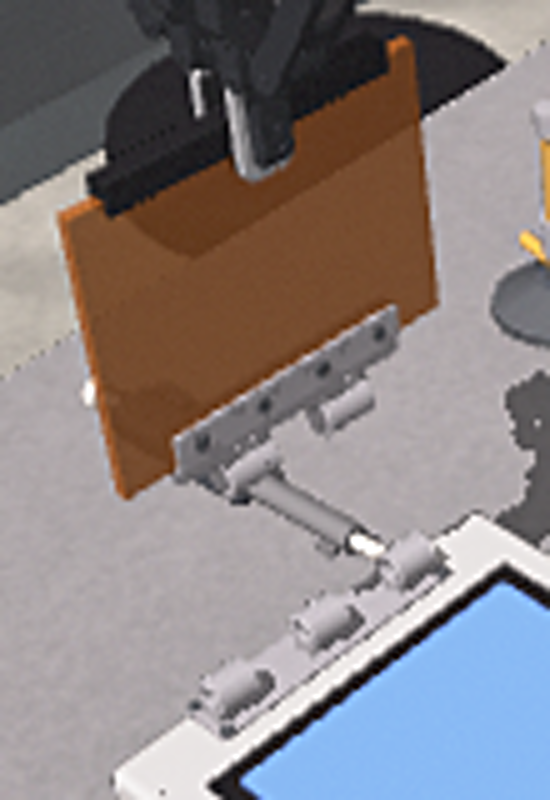

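```bash
cat > cov.py <<'E'
from h import *
np.set_printoptions(precision=2,suppress=True)
def onplane(c,uv,p0,n):
    d=ray(c,*uv);o=C(c);return o+d*((p0-o)@n)/(d@n)
def quad(c,uv,p0,yaw,off=-.003):
    n=np.array([np.cos(np.radians(yaw)),np.sin(np.radians(yaw)),0]); y=np.array([-n[1],n[0],0])
    out=[]
    for q in uv:
        X=onplane(c,q,p0+off*n,n)-p0; out.append([X@y*1000,X[2]*1000])
    return np.array(out)
E
python3 - <<'E'
from cov import *
d=pickle.load(open("cam6.pkl","rb"));c=d["side"]
p=d["s"][0]["position"]
# side-camera bias about (-2,+2) mm as seen at rail
q=quad(c,[(270.5,187.5),(277.5,240.5),(214.5,279),(201.5,222.5)],p+[-.002,.002,0],-3.6)
print("y,z from TCP\n",q)
print(np.degrees(np.arctan2(q[3,1]-q[0,1],q[3,0]-q[0,0])),np.degrees(np.arctan2(q[2,1]-q[1,1],q[2,0]-q[1,0])), q.mean(0))
E
```

```text
y,z from TCP
 [[ -78.08   17.87]
 [ -82.03 -108.47]
 [  78.55 -106.37]
 [  79.77   19.33]]
0.5292923373762302 0.7484419457527086 [ -0.45 -44.41]
```

```bash
python3 -m handwheel '[{"dx":5,"dy":0,"dz":0,"turn":0},{"dx":10,"dy":0,"dz":0,"turn":0},{"dx":15,"dy":0,"dz":0,"turn":0},{"dx":15,"dy":0,"dz":0,"turn":0},{"dx":12,"dy":0,"dz":0,"turn":0},{"dx":10,"dy":0,"dz":0,"turn":0},{"dx":5,"dy":0,"dz":0,"turn":0},{"dx":3,"dy":0,"dz":0,"turn":0},{"dx":0,"dy":0,"dz":0,"turn":0},{"dx":0,"dy":0,"dz":0,"turn":0}]'
python3 -c "
from go import *
to([.6095,.2413,.203],-3.6)
from h import *
d={}
for n in ['side','top']:
    c=d[n]=arm.read_camera(n)
crop(d['side'],190,300,210,340,6,'pics/s7.png');crop(d['top'],170,280,200,280,7,'pics/t7.png')
d['s']=st();pickle.dump(d,open('cam7.pkl','wb'))"
```

```text
clock: 9.45
position: [0.6098, 0.2417, 0.231]
eef_rot: [109.7, 89.9, 16.1]
wrist_force: [0.2, 0.4, -2.3]
finger_gap: 0.129
clock 9.45 pos [0.6098 0.2417 0.231 ] x-axis [ 0.0011  0.0003 -1.    ] tool-y angle -3.5598249469485324 j6 109.32597091235654
shift mm (present axes) [28.0273 -0.28    0.4042] world yaw change -0.0401750530514704 -> turn 0.0401750530514704 F [ 0.1649  0.4069 -2.3408] gap 0.12872760253062687
```

View pics/s7.png

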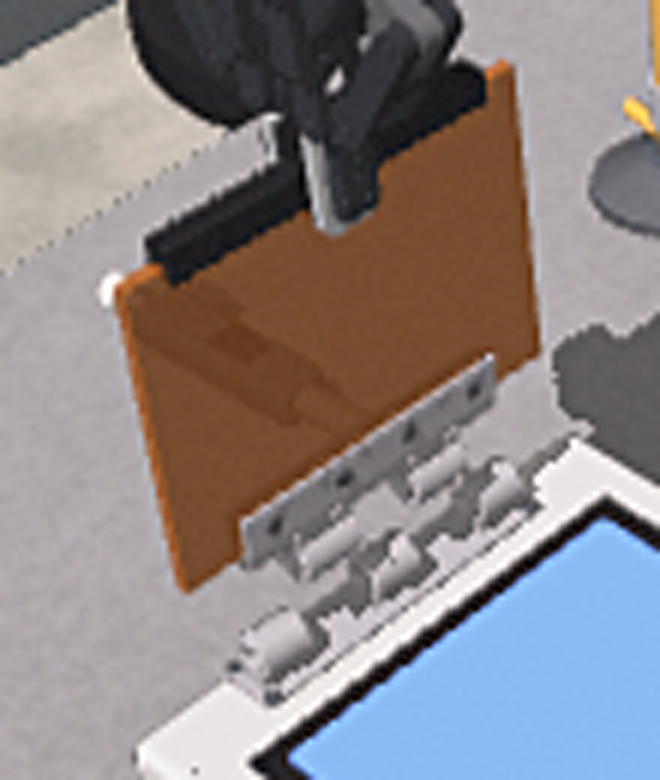

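View pics/t7.png

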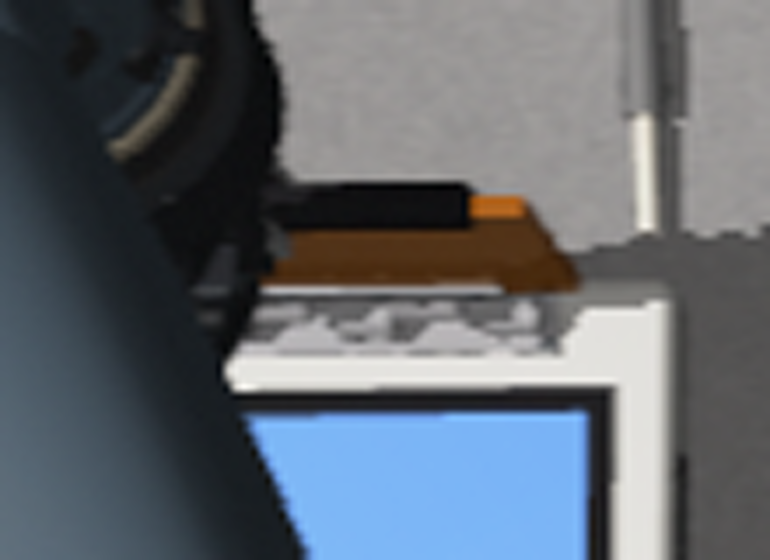

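```bash
cat > kn.py <<'E'
from h import *
from scipy.optimize import least_squares
np.set_printoptions(precision=1,suppress=True)
def fit(c,p0,yaw,boxes,r=9.):
    """points in frame at p0 (mm): circle fit in x,z with known radius, and y extent"""
    a=np.radians(yaw);R=np.array([[np.cos(a),-np.sin(a),0],[np.sin(a),np.cos(a),0],[0,0,1]])
    P,u,v=pts(c,np.ones(c["z_map"].shape,bool)); Q=(P-p0)@R*1000
    col=c["color"][v,u].astype(int)
    for (x0,x1,y0,y1,z0,z1) in boxes:
        s=(Q[:,0]>x0)&(Q[:,0]<x1)&(Q[:,1]>y0)&(Q[:,1]<y1)&(Q[:,2]>z0)&(Q[:,2]<z1)&(col.max(1)-col.min(1)<40)
        q=Q[s]
        if len(q)<8: print("few",len(q));continue
        f=least_squares(lambda p:np.hypot(q[:,0]-p[0],q[:,2]-p[1])-r,[0,(z0+z1)/2],loss="soft_l1")
        print("n",len(q),"centre x,z",f.x,"rms",np.sqrt(np.mean(f.fun**2)),"y",q[:,1].min(),q[:,1].max(),q[:,1].mean(), "img",u[s].mean(),v[s].mean())
E
python3 - <<'E'
from kn import *
d7=pickle.load(open("cam7.pkl","rb"));d0=pickle.load(open("cam0.pkl","rb"))
p0=np.array([.6095,.2413,.074])
for n in ["side","top"]:
    print(n,"viewer");fit(d0[n],p0,-3.6,[(-16,16,k-15,k+15,0,14) for k in (-50,0,50)])
print("side now: viewer");fit(d7["side"],p0,-3.6,[(-16,16,k-15,k+15,0,14) for k in (-50,0,50)])
print("side now: cover");fit(d7["side"],p0,-3.6,[(-16,16,k-17,k+17,15,36) for k in (-25,25)])
E
```

```text
side viewer
n 59 centre x,z [-0.  -0.9] rms 1.47795747127327 y -61.47396475412131 -39.5876507764496 -48.92046515290913 img 270.96610169491527 290.06779661016947
n 68 centre x,z [-0.2 -1. ] rms 1.4461568836238796 y -10.82799334715402 10.447170970706587 0.9262195264954618 img 253.8235294117647 302.4264705882353
n 80 centre x,z [-0.7 -0.6] rms 1.3638837609430798 y 39.80735816652681 61.26597927884452 51.28298282947827 img 235.3875 315.85
top viewer
n 59 centre x,z [2.2 0.9] rms 1.774781150558192 y -61.09832768925512 -41.31629392673128 -51.11569980947312 img 241.77966101694915 244.01694915254237
n 60 centre x,z [1.7 0.5] rms 1.5043001385933679 y -11.04227984164918 8.480061279712995 -1.4170292552714152 img 221.06666666666666 244.1
n 68 centre x,z [1.9 0.9] rms 1.7279217460069198 y 38.529640100380064 58.94447002588491 48.35014877974631 img 200.38235294117646 244.38235294117646
side now: viewer
n 60 centre x,z [-0.4 -0.8] rms 1.4843139953393307 y -60.29835438852621 -39.43070947436499 -49.009988207314485 img 271.15 290.0833333333333
n 69 centre x,z [-0.6 -1.3] rms 1.177113417604956 y -11.227323693336052 10.670789056832398 0.614872158598966 img 253.92753623188406 302.4347826086956
n 74 centre x,z [-0.5 -0.7] rms 1.4462376060583033 y 40.349312381008666 60.72386754256937 51.0457334063383 img 235.3783783783784 315.6216216216216
side now: cover
n 75 centre x,z [ 0.5 27.5] rms 2.0893584512746477 y -37.34887070437629 -12.473350659079966 -22.50451827131291 img 261.41333333333336 288.58666666666664
n 80 centre x,z [ 0.7 28.4] rms 1.719797435018881 y 12.71858679703428 37.60530524710751 27.555677116163928 img 243.2 301.275
```

Run:
```python
from kn import *
d7=pickle.load(open("cam7.pkl","rb"))
p0=np.array([.6095,.2413,.074]);c=d7["side"]
for zc,ks in ((-.9,(-50,0,50)),(28,(-25,25))):
  for lo,hi in ((-3,4),(-5,6),(0,6)):
    print(zc,lo,hi);fit(c,p0,-3.6,[(-16,-1,k-9,k+9,zc+lo,zc+hi) for k in ks])
a=np.radians(-3.6);R=np.array([[np.cos(a),-np.sin(a),0],[np.sin(a),np.cos(a),0],[0,0,1]])
P,u,v=pts(c,np.ones(c["z_map"].shape,bool)); Q=(P-p0)@R*1000
for zc,ks in ((-.9,(-50,0,50)),(28,(-25,25))):
  for k in ks:
    s=(abs(Q[:,1]-k)<9)&(abs(Q[:,0])<25)&(abs(Q[:,2]-zc)<14); q=Q[s]-[0,0,zc]; q=q[np.argsort(q[:,2])]
    print(k,[ (round(float(q[(q[:,2]>=b)&(q[:,2]<b+2)][:,0].mean()),1),int(((q[:,2]>=b)&(q[:,2]<b+2)).sum())) for b in range(-12,13,2) if ((q[:,2]>=b)&(q[:,2]<b+2)).any()])
```

```text
-0.9 -3 4
n 16 centre x,z [ 0.6 -0.5] rms 1.5134014306302133 y -58.13425053263591 -42.7108762202169 -49.68147835966889 img 272.9375 292.8125
n 18 centre x,z [0.1 0.6] rms 1.2675480264620194 y -8.96318323952002 8.501276717323982 0.20795279306087758 img 255.94444444444446 305.22222222222223
n 20 centre x,z [-0.2 -3.4] rms 0.6884521282163201 y 41.1048027179669 58.39444452133651 49.8376095122959 img 237.7 318.4
-0.9 -5 6
n 24 centre x,z [ 0.5 -0.1] rms 1.4733547960919162 y -58.575176188621825 -42.33771438075565 -50.40737652206121 img 273.1666666666667 292.4166666666667
n 29 centre x,z [ 0.1 -0.3] rms 1.201212647585063 y -8.96318323952002 8.559472951410541 -0.27047123400327483 img 255.9655172413793 304.7241379310345
n 29 centre x,z [ 0.2 -1.1] rms 0.8731197819641299 y 41.1048027179669 58.39444452133651 49.983267112605 img 237.58620689655172 318.2758620689655
-0.9 0 6
n 17 centre x,z [ 0.  -1.5] rms 1.5557273711977522 y -58.13425053263591 -42.33771438075565 -50.747263024100526 img 273.2352941176471 291.8235294117647
n 20 centre x,z [-0.7 -1.8] rms 1.0915351769108572 y -8.363356836541996 8.
[... 1038 characters left out ...]
3314066305698 img 244.9047619047619 300.42857142857144
-50 [(-14.8, 26), (-10.2, 20), (-5.1, 8), (-0.1, 5), (-2.4, 5), (-1.3, 6), (-8.4, 5), (-7.2, 6), (-8.0, 6), (-4.3, 12), (-1.3, 19), (-1.7, 4)]
0 [(-15.9, 32), (-11.9, 21), (-5.4, 1), (-5.0, 3), (-0.9, 3), (-6.5, 7), (-7.0, 6), (-4.4, 8), (-6.8, 10), (-1.9, 20), (-1.7, 12), (-1.7, 3)]
50 [(-14.9, 36), (-10.3, 18), (-9.8, 6), (1.0, 2), (-5.0, 4), (-6.2, 9), (-6.9, 8), (-7.7, 6), (-7.9, 6), (-2.1, 17), (-2.8, 24), (-2.8, 3)]
-25 [(-0.6, 5), (-8.7, 7), (-8.8, 6), (-6.3, 9), (-5.9, 11), (-4.4, 4), (-3.7, 6), (-4.4, 6), (-3.3, 7)]
25 [(-3.0, 5), (-3.7, 3), (-8.4, 6), (-7.8, 6), (-7.5, 9), (-6.0, 6), (-5.0, 13), (-4.7, 7), (-2.5, 4), (-3.2, 9)]
```

```bash
python3 -m handwheel '[{"dx":3,"dy":-0.5,"dz":0,"turn":0},{"dx":4,"dy":0,"dz":0,"turn":0},{"dx":3,"dy":0,"dz":0,"turn":0},{"dx":2,"dy":0,"dz":0,"turn":0},{"dx":0,"dy":0,"dz":0,"turn":0},{"dx":0,"dy":0,"dz":0,"turn":0}]'
python3 -m handwheel '[{"dx":2,"dy":0,"dz":0,"turn":0},{"dx":2,"dy":0,"dz":0,"turn":0},{"dx":0,"dy":0,"dz":0,"turn":0}]'
python3 -m handwheel '[{"dx":2,"dy":0,"dz":0,"turn":0},{"dx":2,"dy":0,"dz":0,"turn":0},{"dx":0,"dy":0,"dz":0,"turn":0}]'
python3 -c "
from go import *
to([.6095,.2413,.203],-3.6)
from h import *
d={}
for n in ['side','top']:
    c=d[n]=arm.read_camera(n)
crop(d['side'],190,300,210,340,6,'pics/s8.png')
d['s']=st();pickle.dump(d,open('cam8.pkl','wb'))"
```

```text
clock: 10.15
position: [0.6089, 0.2416, 0.2181]
eef_rot: [-78.8, 90.0, -172.3]
wrist_force: [0.1, 0.6, -2.9]
finger_gap: 0.136
clock: 10.45
position: [0.6089, 0.2416, 0.2138]
eef_rot: [-70.5, 90.0, -164.1]
wrist_force: [-1.1, 1.1, -2.7]
finger_gap: 0.132
clock: 10.75
position: [0.6088, 0.2415, 0.2098]
eef_rot: [-71.9, 90.0, -165.5]
wrist_force: [-0.1, -0.6, -1.7]
finger_gap: 0.131
clock 10.75 pos [0.6088 0.2415 0.2098] x-axis [-0.0008 -0.0002 -1.    ] tool-y angle -3.562698281474734 j6 109.34007221512218
shift mm (present axes) [6.7944 0.6973 0.2001] world yaw change -0.037301718525270644 -> turn 0.037301718525270644 F [-0.1268 -0.5813 -1.6573] gap 0.13054126367690477
```

View pics/s8.png

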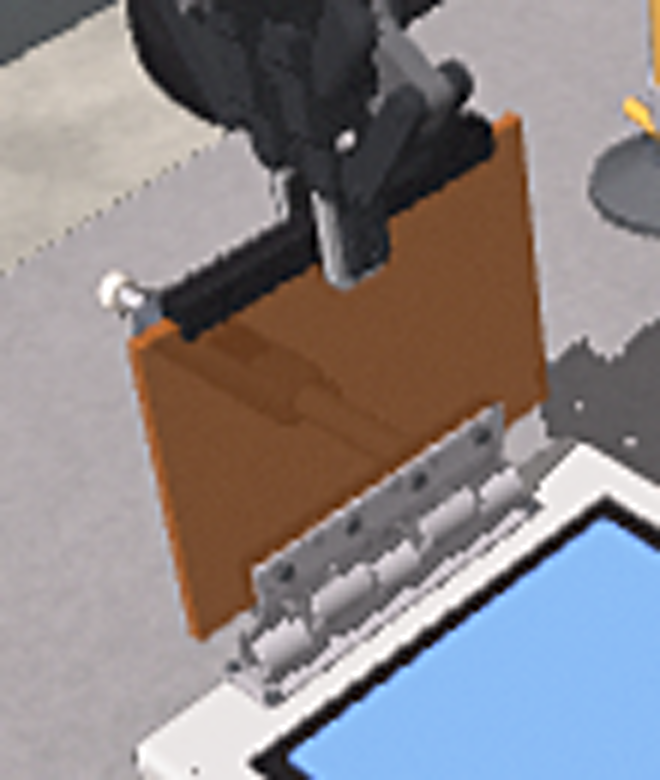

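```bash
python3 -m handwheel '[{"dx":2,"dy":0,"dz":0,"turn":0},{"dx":1.5,"dy":0,"dz":0,"turn":0},{"dx":0,"dy":0,"dz":0,"turn":0},{"dx":0,"dy":0,"dz":0,"turn":0}]'
python3 -m handwheel '[{"dx":1,"dy":0,"dz":0,"turn":0},{"dx":1,"dy":0,"dz":0,"turn":0},{"dx":0.5,"dy":0,"dz":0,"turn":0},{"dx":0,"dy":0,"dz":0,"turn":0},{"dx":0,"dy":0,"dz":0,"turn":0}]'
cat > look.py <<'E'
from go import *
from kn import *
import sys
to([.6095,.2413,.203],-3.6)
d={n:arm.read_camera(n) for n in ['side','top']}; c=d["side"]
crop(c,190,300,210,340,6,'pics/%s.png'%sys.argv[1]); d['s']=st();pickle.dump(d,open(sys.argv[1]+'.pkl','wb'))
p0=np.array([.6095,.2413,.074])
for lo,hi,x1 in ((-4,6,-1),(-1,6,-1)):
    fit(c,p0,-3.6,[(-16,x1,k-9,k+9,lo,hi) for k in (-50,-25,0,25,50)])
a=np.radians(-3.6);R=np.array([[np.cos(a),-np.sin(a),0],[np.sin(a),np.cos(a),0],[0,0,1]])
P,u,v=pts(c,np.ones(c["z_map"].shape,bool)); Q=(P-p0)@R*1000
for k in (-50,-25,0,25,50):
    s=(abs(Q[:,1]-k)<9)&(abs(Q[:,0])<25)&(abs(Q[:,2])<14); q=Q[s]
    print(k,[ (b,round(float(np.median(q[(q[:,2]>=b)&(q[:,2]<b+2)][:,0])),1)) for b in range(-8,9,2) if ((q[:,2]>=b)&(q[:,2]<b+2)).any()])
E
python3 look.py s9
```

```text
clock: 11.25
position: [0.6089, 0.2416, 0.2067]
eef_rot: [-73.6, 90.0, -167.1]
wrist_force: [-0.1, -0.3, -2.0]
finger_gap: 0.132
clock: 11.75
position: [0.609, 0.2416, 0.2043]
eef_rot: [-35.4, 90.0, -129.0]
wrist_force: [0.5, 0.5, -2.2]
finger_gap: 0.132
clock 11.75 pos [0.6 0.2 0.2] x-axis [-0. -0. -1.] tool-y angle -3.5588039362537196 j6 109.33731240778641
shift mm (present axes) [1.3 0.5 0.3] world yaw change -0.04119606374628404 -> turn 0.04119606374628404 F [ 0.5  0.5 -2.2] gap 0.1321238195712662
n 31 centre x,z [-0.  -0.9] rms 0.8880502895065814 y -58.91771679557663 -42.00267239487731 -50.588876282265396 img 273.1290322580645 291.7096774193548
n 24 centre x,z [-0.7 -0. ] rms 1.2444381926965447 y -30.908835777700393 -17.03970193860383 -23.454215444131734 img 264.3333333333333 298.7083333333333
n 29 centre x,z [ 0.1 -0.9] rms 0.9824543612388741 y -8.281456646672009 8.610875124017621 0.7116457345254811 img 255.48275862068965 304.58620689655174
n 29 centre x,z [-0.7 -0.1] rms 1.1354747718277092 y 16.416510140052004 33.14462531980226 24.588660610547663 img 247.13793103448276 310.793
[... 731 characters left out ...]
 310.5769230769231
n 29 centre x,z [-0.8 -1. ] rms 1.1002600095369848 y 41.40685786442009 58.34670968288359 49.93280823394746 img 237.44827586206895 317.3103448275862
-50 [(-8, -6.4), (-6, -11.1), (-4, -8.3), (-2, -8.7), (0, -9.2), (2, -8.1), (4, -7.0), (6, -3.3), (8, -4.3)]
-25 [(-8, -9.6), (-6, 0.7), (-4, -8.1), (-2, -8.2), (0, -10.0), (2, -8.8), (4, -8.2), (6, -6.5), (8, -4.4)]
0 [(-8, -6.0), (-6, -2.3), (-4, -8.9), (-2, -8.5), (0, -8.0), (2, -7.7), (4, -6.7), (6, -4.8), (8, -3.7)]
25 [(-8, 1.5), (-6, -2.6), (-4, 3.8), (-2, -9.3), (0, -9.4), (2, -9.0), (4, -8.3), (6, -4.9), (8, -5.8)]
50 [(-8, 0.6), (-6, -7.6), (-4, -3.3), (-2, -8.8), (0, -9.5), (2, -8.8), (4, -7.3), (6, -3.6), (8, -2.4)]
```

View pics/s9.png

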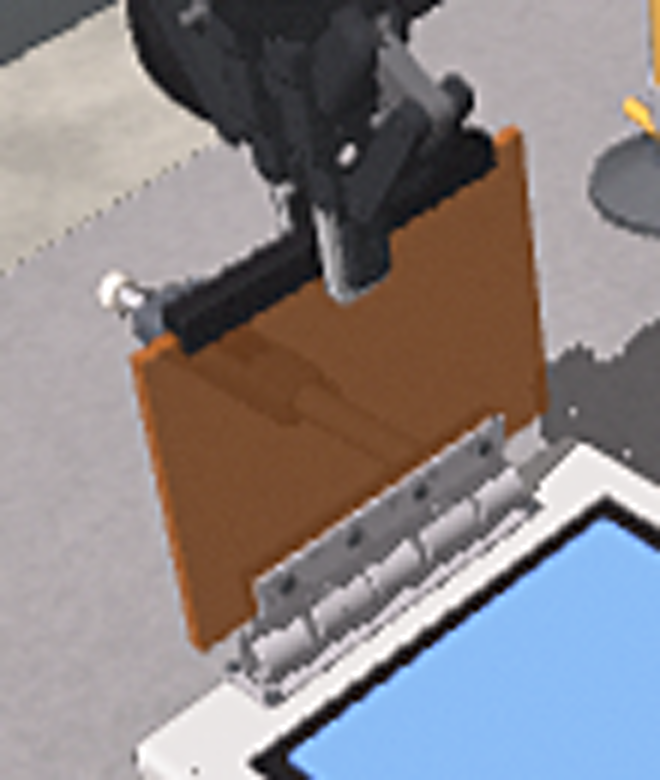

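```bash
python3 -m handwheel '[{"dx":0.5,"dy":0.4,"dz":0,"turn":0},{"dx":0.5,"dy":0,"dz":0,"turn":0},{"dx":0.3,"dy":0,"dz":0,"turn":0},{"dx":0,"dy":0,"dz":0,"turn":0},{"dx":0,"dy":0,"dz":0,"turn":0}]'
python3 look.py s10
python3 - <<'E'
from kn import *
# image line check: perpendicular offset of each tube's edge rows? brightness profile across tubes
c=pickle.load(open('s10.pkl','rb'))['side']
crop(c,222,288,270,335,9,'pics/s10b.png')
E
```

```text
clock: 12.35
position: [0.6094, 0.2416, 0.203]
eef_rot: [-71.2, 90.0, -164.8]
wrist_force: [0.8, -0.1, -2.5]
finger_gap: 0.128
clock 12.35 pos [0.6 0.2 0.2] x-axis [-0. -0. -1.] tool-y angle -3.560987224948944 j6 109.32896832085149
shift mm (present axes) [-0.   0.1  0.3] world yaw change -0.03901277505106293 -> turn 0.03901277505106293 F [ 0.8 -0.1 -2.5] gap 0.12786640478819164
n 27 centre x,z [-0.1 -2.2] rms 1.2851879147706224 y -57.68631553555644 -41.927806340732204 -50.37072055866728 img 273.037037037037 291.8888888888889
n 35 centre x,z [-0.3 -2.1] rms 1.1168626274700264 y -33.60957786400352 -16.56905120080062 -24.764939295739268 img 264.3142857142857 298.0571428571429
n 31 centre x,z [ 0.4 -1.1] rms 1.2024642845058455 y -8.945861792194952 8.971002734400127 0.1510728361677549 img 255.6451612903226 304.5483870967742
n 31 centre x,z [-0.4 -0.8] rms 1.1844585826495664 y 16.619983992578113 33.74348413531986 25.05167447356911 img 246.8709677419355 311.06451612903226
n 40 centre x,z [-0.3 -1. ] rms 1.4601795775184405 y 41.26251002768783 58.8603153969777 50.353421493471465 img 237.225 
[... 575 characters left out ...]
88888888889 310.74074074074076
n 33 centre x,z [-1.6 -2.6] rms 1.2550624006592317 y 41.26251002768783 58.8603153969777 50.04697275903034 img 237.27272727272728 317.24242424242425
-50 [(-8, -6.0), (-6, -2.3), (-4, -8.3), (-2, -9.4), (0, -8.4), (2, -7.0), (4, -6.2), (6, -3.7), (8, -4.9)]
-25 [(-6, -8.4), (-4, -7.5), (-2, -9.1), (0, -8.8), (2, -7.7), (4, -4.8), (6, -5.2), (8, -4.1)]
0 [(-8, -1.7), (-6, -7.6), (-4, -8.1), (-2, -8.3), (0, -8.0), (2, -7.7), (4, -5.7), (6, -4.6), (8, -4.1)]
25 [(-8, 1.4), (-6, -8.3), (-4, -8.7), (-2, -9.3), (0, -9.3), (2, -7.2), (4, -8.2), (6, -5.4), (8, -4.7)]
50 [(-8, -8.7), (-6, 4.3), (-4, -8.3), (-2, -9.6), (0, -9.4), (2, -8.2), (4, -6.1), (6, -4.9), (8, -3.0)]
```

View pics/s10b.png

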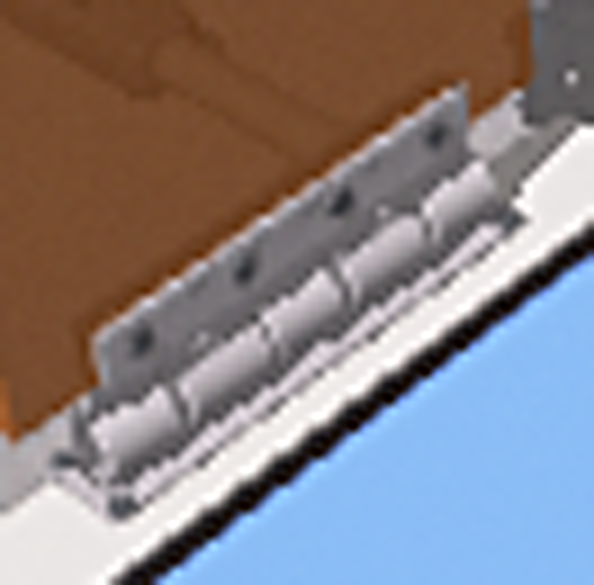

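```bash
for i in 1; do python3 -m handwheel '[{"dx":0.4,"dy":0.1,"dz":0,"turn":0},{"dx":0,"dy":0,"dz":0,"turn":0},{"dx":0,"dy":0,"dz":0,"turn":0}]'; done
python3 -m handwheel '[{"dx":0.3,"dy":0,"dz":0,"turn":0},{"dx":0,"dy":0,"dz":0,"turn":0},{"dx":0,"dy":0,"dz":0,"turn":0}]'
python3 -m handwheel '[{"dx":0.3,"dy":0,"dz":0,"turn":0},{"dx":0,"dy":0,"dz":0,"turn":0},{"dx":0,"dy":0,"dz":0,"turn":0}]'
```

```text
clock: 12.75
position: [0.6095, 0.2416, 0.2026]
eef_rot: [-60.6, 90.0, -154.1]
wrist_force: [1.1, 0.0, -3.1]
finger_gap: 0.134
clock: 13.05
position: [0.6095, 0.2416, 0.2023]
eef_rot: [-92.5, 90.0, 173.9]
wrist_force: [0.7, -0.0, -2.9]
finger_gap: 0.132
clock: 13.35
position: [0.6095, 0.2416, 0.202]
eef_rot: [-86.0, 90.0, -179.5]
wrist_force: [-1.1, -0.5, -3.2]
finger_gap: 0.131
```

```bash
python3 -m handwheel '[{"dx":0.3,"dy":0,"dz":0,"turn":0},{"dx":0,"dy":0,"dz":0,"turn":0},{"dx":0,"dy":0,"dz":0,"turn":0}]'
python3 -m handwheel '[{"dx":0.3,"dy":0,"dz":0,"turn":0},{"dx":0,"dy":0,"dz":0,"turn":0},{"dx":0,"dy":0,"dz":0,"turn":0}]'
```

```text
clock: 13.65
position: [0.6096, 0.2416, 0.2018]
eef_rot: [112.7, 90.0, 19.1]
wrist_force: [0.2, -0.2, -2.6]
finger_gap: 0.134
clock: 13.95
position: [0.6096, 0.2416, 0.2018]
eef_rot: [111.7, 90.0, 18.2]
wrist_force: [0.3, 0.0, -0.6]
finger_gap: 0.134
```

```bash
python3 -m handwheel '[{"dx":0,"dy":0,"dz":0,"turn":0},{"dx":0,"dy":0,"dz":0,"turn":0},{"dx":0,"dy":0,"dz":0,"turn":0},{"dx":0,"dy":0,"dz":0,"turn":0},{"dx":0,"dy":0,"dz":0,"turn":0}]' -1 22
python3 look.py s11
python3 - <<'E'
from kn import *
c=pickle.load(open('s11.pkl','rb'))
crop(c['side'],200,290,220,335,5,'pics/s11b.png'); cv2.imwrite('pics/top11.png',c['top']['color'][:,:,::-1])
cv2.imwrite('pics/side11.png',c['side']['color'][:,:,::-1])
from cov import *
s=c['side'];P,u,v=pts(s,np.ones(s["z_map"].shape,bool));col=s["color"][v,u].astype(int)
k=(u>195)&(u<290)&(v>200)&(v<330)&(col[:,0]-col[:,2]>40)&(P[:,2]>.1)&(P[:,2]<.22)&(abs(P[:,0]-.61)<.04)
Q=P[k];n=np.linalg.svd(Q-Q.mean(0),full_matrices=False)[2][2];n*=np.sign(n[0]);print("panel",k.sum(),"yaw",np.degrees(np.arctan2(n[1],n[0])),"lean",np.degrees(np.arcsin(n[2])))
E
```

```text
clock: 14.45
position: [0.6097, 0.2417, 0.2018]
eef_rot: [112.5, 90.0, 18.9]
wrist_force: [0.6, 0.1, 1.3]
finger_gap: 0.13
clock 14.45 pos [0.6 0.2 0.2] x-axis [ 0.  0. -1.] tool-y angle -3.559128914125122 j6 109.32529412275079
shift mm (present axes) [-1.2 -0.1  0.4] world yaw change -0.040871085874883306 -> turn 0.040871085874883306 F [0.6 0.1 1.3] gap 0.13026830425817418
n 33 centre x,z [ 0.2 -2. ] rms 1.41614827874553 y -58.98768954351114 -41.18844809539422 -49.684055136329896 img 272.6363636363636 291.93939393939394
n 36 centre x,z [-0.2 -2.3] rms 1.2627846088704167 y -33.88518599137203 -16.669780871898816 -25.06424095998594 img 264.47222222222223 298.25
n 34 centre x,z [ 0.4 -1.1] rms 1.5110299096027202 y -8.427432795657348 8.93800369443241 0.8487191679023236 img 255.2058823529412 304.38235294117646
n 39 centre x,z [-0.5 -2.9] rms 1.4460128591671686 y 16.729403451184165 33.713953433353254 25.06461153377085 img 246.56410256410257 310.8974358974359
n 33 centre x,z [-0.5 -1.8] rms 1.1854412401635663 y 42.34587981980074 58.615276205347435 51.30564177901136 img 236.87878787878788 31
[... 638 characters left out ...]
s 1.1717856268446492 y 42.34587981980074 58.615276205347435 51.390821221362444 img 236.69230769230768 317.61538461538464
-50 [(-8, -6.2), (-4, -5.9), (-2, -8.3), (0, -7.7), (2, -8.3), (4, -5.5), (6, -5.5), (8, -2.7)]
-25 [(-8, -7.6), (-6, 1.5), (-4, -8.4), (-2, -9.0), (0, -7.9), (2, -7.3), (4, -6.2), (6, -4.5), (8, -3.9)]
0 [(-8, 1.6), (-6, -6.7), (-4, -7.8), (-2, -8.6), (0, -8.5), (2, -7.9), (4, -6.6), (6, -3.5), (8, -3.5)]
25 [(-8, -0.9), (-6, -7.7), (-4, -8.3), (-2, -8.8), (0, -9.0), (2, -6.5), (4, -5.8), (6, -4.4), (8, -3.3)]
50 [(-8, -7.1), (-6, -6.7), (-4, -4.7), (-2, -9.2), (0, -8.0), (2, -8.1), (4, -7.3), (6, -4.4), (8, -2.8)]
panel 2693 yaw -3.726758053277436 lean 0.2169009844917411
```

View pics/s11b.png

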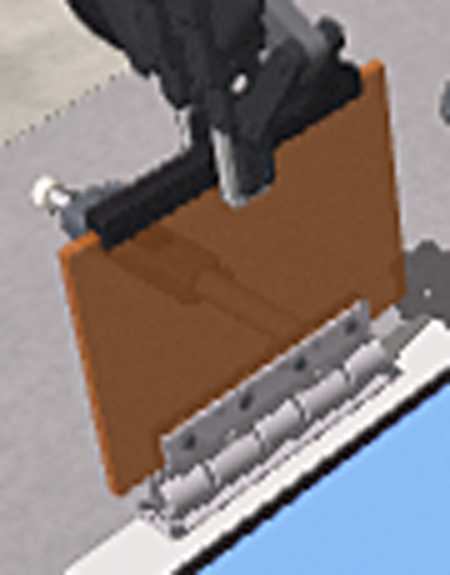

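View pics/side11.png

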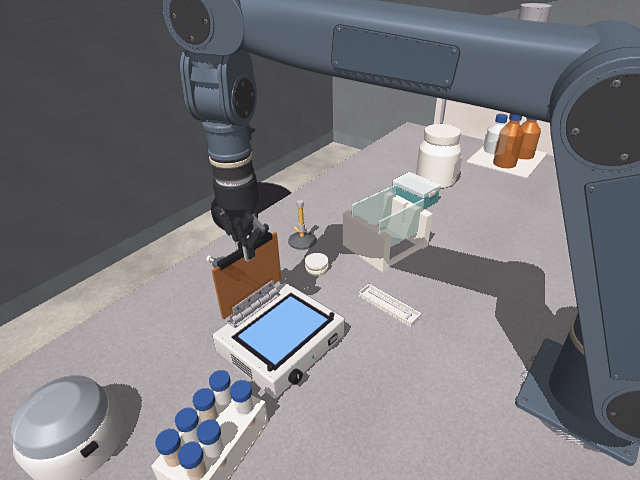

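View pics/top11.png

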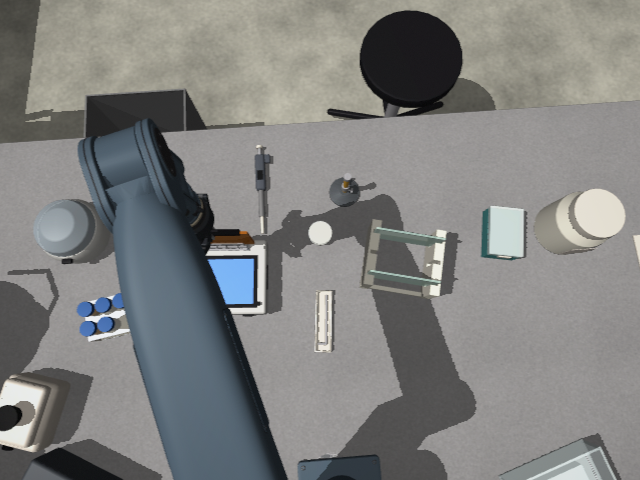

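```bash
python3 -m handwheel '[{"dx":-0.4,"dy":0,"dz":0,"turn":0},{"dx":0,"dy":0.2,"dz":0,"turn":0},{"dx":0,"dy":0,"dz":0,"turn":0},{"dx":0,"dy":0,"dz":0,"turn":0},{"dx":0,"dy":0,"dz":0,"turn":0},{"dx":0,"dy":0,"dz":0,"turn":0}]'
python3 -m handwheel '[{"dx":0,"dy":0,"dz":0,"turn":0},{"dx":0,"dy":0,"dz":0,"turn":0},{"dx":0,"dy":0,"dz":0,"turn":0},{"dx":0,"dy":0,"dz":0,"turn":0},{"dx":0,"dy":0,"dz":0,"turn":0}]'
python3 look.py s12; python3 -c "
from go import *
print(st()[0]['joint_velocities'],st()[0]['position'])"
```

```text
clock: 15.15
position: [0.6097, 0.2416, 0.2018]
eef_rot: [172.6, 90.0, 79.1]
wrist_force: [-0.6, -0.6, -0.5]
finger_gap: 0.131
clock: 15.65
position: [0.6097, 0.2416, 0.2018]
eef_rot: [-112.1, 90.0, 154.3]
wrist_force: [0.6, 0.9, 0.7]
finger_gap: 0.134
clock 15.65 pos [0.6 0.2 0.2] x-axis [-0.  0. -1.] tool-y angle -3.5583423267916143 j6 109.31803823789039
shift mm (present axes) [-1.2 -0.2  0.3] world yaw change -0.04165767320839109 -> turn 0.04165767320839109 F [0.6 0.9 0.7] gap 0.13411398840527933
n 27 centre x,z [-0.2 -1.7] rms 1.2247492885054914 y -58.83688822204892 -41.48988054918179 -49.3492260317755 img 272.6666666666667 291.962962962963
n 34 centre x,z [-0.3 -2.3] rms 1.4753220610748736 y -33.68244988719167 -16.670061721938527 -25.489661644944217 img 264.61764705882354 298.05882352941177
n 28 centre x,z [ 0.3 -0.2] rms 1.0944096975367328 y -7.720527226700583 8.643407291562527 0.6265889775710367 img 255.5 304.4642857142857
n 32 centre x,z [-0.5 -2.5] rms 1.2143224855399017 y 17.66126978432347 33.66023521447207 25.256830370157612 img 246.5625 310.90625
n 35 centre x,z [-0.2 -0
[... 735 characters left out ...]
035334758445 58.319057963726884 50.137953418141095 img 237.26666666666668 317.3333333333333
-50 [(-8, -6.8), (-6, -6.7), (-4, -8.7), (-2, -8.7), (0, -9.1), (2, -6.6), (4, -6.7), (6, -5.2), (8, -4.0)]
-25 [(-8, -12.5), (-6, -3.4), (-4, -8.5), (-2, -7.8), (0, -9.0), (2, -7.9), (4, -6.1), (6, -4.6), (8, -3.0)]
0 [(-8, -6.5), (-6, -7.5), (-4, -7.4), (-2, -8.5), (0, -8.7), (2, -8.3), (4, -6.9), (6, -5.1), (8, -2.3)]
25 [(-8, -2.8), (-6, -7.5), (-4, -9.2), (-2, -9.4), (0, -8.2), (2, -7.6), (4, -6.4), (6, -4.9), (8, -4.7)]
50 [(-8, -6.7), (-6, 0.6), (-4, -8.3), (-2, -8.8), (0, -8.5), (2, -7.9), (4, -7.8), (6, -4.6), (8, -2.9)]
[-0.0887  0.0696  0.032   0.0424  0.0442 -0.0661] [0.6097 0.2416 0.2018]
```

View pics/s12.png

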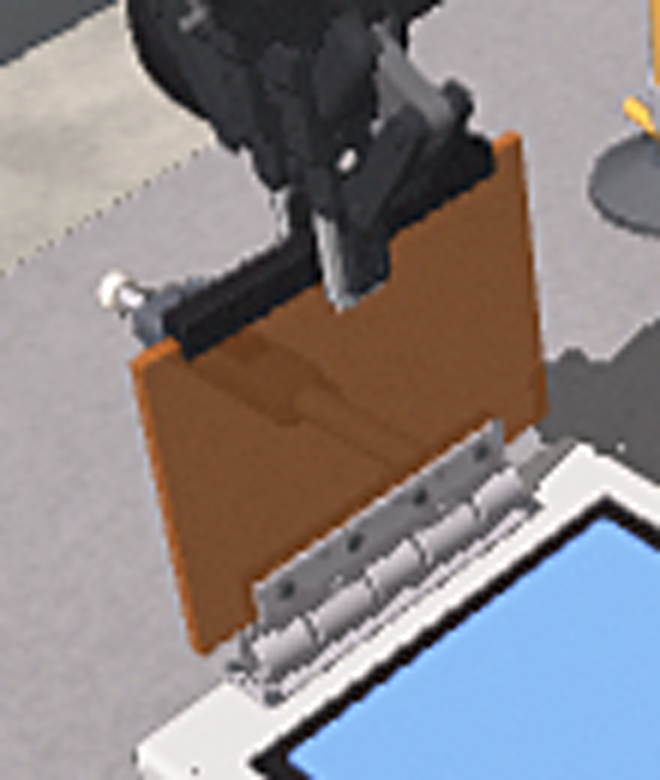

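```bash
python3 -c "
from workcell import arm
print(arm.job_done()); s=arm.observe(); print(s['clock'],s['position'],s['wrist_force'])"
```

```text
the job is handed in; nothing more can be done
None
the job is handed in; nothing more can be done
```

I drew the cover up out of the rack by its rail, carried it clear of everything, and lowered it upright onto the viewer's hinge. I handed the job in at about 15.7 s, with the gripper still holding the rail at 22 N.

**Last checks:**
- **Height:** the knuckles touched the steel strip at a tool height of 0.2018 m, within about 0.1 mm of where it should be. The holes therefore sit about 1 mm low, as your description allows. The cover rests lightly, with about 3 N on the strip.
- **Alignment:** in the side view all five knuckles form one line. The cover's knuckles are within about 0.5 mm of the viewer's across the hinge, and centred in their gaps to about 1 mm.
- **Upright:** just before the last small adjustment, the panel's lean measured 0.2° and its yaw −3.7°, against the hinge's −3.6°.
- **Stillness:** the tool did not move between the last readings.
- **Rest of the bench:** side and top views taken just before that adjustment show the two glass plates still in the rack. Nothing else in view looks moved, but I judged this by eye; the arm hid part of the tube rack from above.

**Disagreements between checks:**
- The side and top cameras differed by about 4 mm in absolute position. I relied on comparing the cover and hinge within the side view alone.
- Single-knuckle fits scatter by 1 to 1.5 mm. Some narrower fits came out up to 3 mm off, and I discounted those.

The first two move calls were refused because every row needs all four values. They moved nothing.

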